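# Find the full alloy canister and load the feeder

## Robot

A 6-joint arm with a two-finger parallel gripper is mounted at the origin on the work surface. World frame = base frame: x ahead of the robot, y to its left, z up, the work surface at z = 0. Lengths are in m, angles in rad, forces in N, time in s.
With the tool pointing down it reaches from about 0.35 to 0.85 m from the base axis. Payload 8.1 kg.
Tool frame: the origin (TCP) lies at the centre of the arm's flange, where the gripper is bolted on; the fingertips stand 186 mm ahead of it and the grasp point (between the pads) lies 167 mm ahead of it; z points along the fingers, y is the line along which they close (so a half turn about z gives the same grasp; the last joint's range is limited). The gripper opens to 93 mm and grips with 3 to 60 N. Pads are 15 mm wide; open, the fingers measure 128 mm over their backs; the gripper's body (75 mm by 188 mm) begins 65 mm behind the grasp point.
Start: joints at [-1.394, 0.13, 1.488, -0, 1.523, -0.085], TCP at [0.155, -0.58, 0.405] pointing down, gripper open.
Joint ranges: [-2.96, 2.96], [-0.89, 2.26], [0.02, 2.5], [-1.34, 4.48], [0, 2.73], [-2.66, 2.66]. Speed limits (rad/s): [2.39, 2.39, 2.79, 3.14, 3.14, 3.14].

## Interface

Orientations are given as a rotation vector (axis times angle).
In Python, from plant import read_state, read_camera, camera_params, robot gives the robot as it stands.
- The arm moves only by the tool carry_out, never from a script. Its argument "targets" is a list of rows, each an object of numbers: "hand": the opening in per cent of the stroke, from 0 (shut) to 100 (fully open); "x", "y", "z": the shift along the tool's x, y, z in m; "ax", "ay", "az": the turn, a rotation vector about the tool's x, y, z in rad. In form: [{"hand": .., "x": .., "y": .., "z": .., "ax": .., "ay": .., "az": ..}, ...]. A call has 1 to 8 rows; each row is the pose to reach, as a shift and turn from the pose commanded when the call began, along the tool's axes at that moment; what a row does not reach only later rows make up. A row lasts 1/8 s, in which the tool goes at most 62.5 mm and 10.7 degrees, less where a joint would pass 70% of its speed; a pose out of reach is approached as far as the arm can. A call with a gripper value outside its range is refused whole. The fingers move at their own pace and stop on an object; "newtons" is the grip in N (left out, the last holds). Time passes only in rows, so rows that repeat a pose let the fingers close. It gives the time, the measured TCP pose, the force, the opening and the grip force at its end, in the units of the state.
- read_state(): the state, without advancing time (a new reading comes with each control period).
- read_camera(name): name is "side" or "top" or "wrist"; returns (picture, depth): 384x512x3 uint8, blue, green, red; 384x512 float32, m along the optical axis (not along the pixel's ray), 0 where there is no reading.
- camera_params(name): a dict with "fx", "fy", "cx", "cy" (pixels), "position" and "rotation" of the camera in the world. Camera axes: x right, y up, looking along -z (the intrinsics and any distortion apply to the point x, -y, -z); pixel columns grow to the right and rows downward; lengths in m; the calibration is good to about 2 mm. The wrist camera is an equidistant fisheye: a pixel r from the principal point sees the ray r / f radians off the axis. A picture is of the moment at which its call begins: read the wrist's pose just before it. camera_params takes no time and is no camera call; for the wrist camera it gives the pose at the moment of the call.
- robot.close_job(): hands the job in; it is judged then, once.
The state is a dict: "t": time; "q": joint angles; "dq": joint speeds; "joint_torque": joint torques, N m; "tool_pos": TCP position; "orientation": TCP orientation; "force": force on the tool from outside, world axes, zero at the start; "wrist_torque": the same for the moment, N m; "opening": finger opening in m; "gripper_force": force on a finger pad.
Only numpy, scipy, OpenCV 4.12 (cv2) and the standard library are available. Lean on these libraries where they do the work, as an engineer would, in place of code of your own. Each camera call takes 0.05 s, during which the arm holds its last target. There are 200 camera calls.

## Task

Only one of the three identical black-capped canisters still holds its metal ingot; lift them to feel which is the heavy one, and set that one fully home in the sloped cradle of the feeder, so that the orange sprung pan goes down under it. Then slide the gate by its red knob over the cap until it is fully shut, and then press the green button all the way down. Leave the two empty canisters standing where they stood (put back any you lifted), tip nothing over and do not shift the other things on the bench.

Things in the scene. Friction and masses are not known exactly. Their poses are not given: they have to be found in the camera images.
- can_a: one of three look-alike sealed aluminium canisters, blue band, ribbed black cap. 115 mm tall; body 54 mm across up to 80 mm, then the solid cap (the place to grip), 48 mm across. Origin at the centre of its underside, z along its axis to the cap. Two are empty (0.11 to 0.15 kg), one is full (0.38 to 0.53 kg); drawn afresh each time, no name or look tells it. Grip firmly: a full one can swing in a weak grip
- can_b: one of three look-alike sealed aluminium canisters, blue band, ribbed black cap. 115 mm tall; body 54 mm across up to 80 mm, then the solid cap (the place to grip), 48 mm across. Origin at the centre of its underside, z along its axis to the cap. Two are empty (0.11 to 0.15 kg), one is full (0.38 to 0.53 kg); drawn afresh each time, no name or look tells it. Grip firmly: a full one can swing in a weak grip
- can_c: one of three look-alike sealed aluminium canisters, blue band, ribbed black cap. 115 mm tall; body 54 mm across up to 80 mm, then the solid cap (the place to grip), 48 mm across. Origin at the centre of its underside, z along its axis to the cap. Two are empty (0.11 to 0.15 kg), one is full (0.38 to 0.53 kg); drawn afresh each time, no name or look tells it. Grip firmly: a full one can swing in a weak grip
- cradle_seat (a point): the seat of the white feeder's steel cradle, 55 mm above the bench: centre of the top of the orange pan while it is up. z is the cradle's axis, up and out of its mouth, leaning 30 degrees from vertical to the feeder's front (the robot's side); y is level, along the feeder to the gate; x points to the back, up the slope. The canister goes in along z, cap up, its underside on the pan
- cradle_mouth (a point): the middle of the cradle's mouth: 55 mm from cradle_seat along z, same axes. The cradle is a square well, 63 mm wide inside both ways, of polished (slippery) steel; measured along z from cradle_seat the front wall ends at 55 mm, the sides at 40 mm and the back at 20 mm, with orange lips flaring out from sides and back up to 51 and 31 mm
- pan (a joint): the orange sprung pan at the bottom of the cradle, in m: 0 up, 0.008 fully down along the cradle's axis. Gives from 1.5 N, fully down at 2.3 N: a full canister keeps it down (push lightly along the axis if it sticks), an empty one does not. With the pan down the cap's top lies 5 mm under the gate; with it up the cap is in the gate's way
- gate (a joint): the flat steel gate that slides over the seated cap, in m: 0 fully open, 0.085 fully shut (knob about over the cap); starts between 0 and 0.01, moves along -y of cradle_seat, resists with 1.5 N and stays where left. 30 mm wide, 6 mm thick, underside 112 mm from cradle_seat along z
- gate_knob (a point): the middle of the red upright knob on the gate (moves with it): a cylinder 18 mm across and 34 mm tall along the cradle's axis, 17 mm of it either side of this point; its foot stands on the gate. Same axes as cradle_seat. The gate's rails, 44 mm over both, on a white block from 82 to 168 mm along y of cradle_seat, rise to the foot of the knob
- start_top (a point): the centre of the top of the round green button (30 mm across) on its low grey console at the feeder's right end; pressed straight down, world -z
- start (a joint): the button's travel, in m: 0 released, 0.006 fully down, which takes 5 N; it springs back
- bowl: green bowl, 90 mm across, 55 mm high, standing among the canisters; origin under its centre. Leave alone
- model: dental cast on a wooden block, 75 x 85 x 57 mm; origin under its centre. Leave alone
- wax_knife: spatula about 170 mm long lying on the bench on the robot's side of the canisters. Leave alone
- articulator: brass articulator with white casts, 100 x 70 x 110 mm; origin under its centre. Leave alone
- wax_box: low cardboard box, 70 x 110 x 30 mm, behind; origin under its centre. Leave alone
There are look-alikes about, which are no part of the job. What is shaped like the can_a but pink is not meant. What is shaped like the can_b but purple is not meant.

How it is judged:
By the outcome, as a careful person would: the job done as asked, in the order asked, and still so for the second after the job is handed in, with the robot touching nothing.
It also fails if it takes over 72 s, if anything falls off the work surface, if the arm or the gripper's body presses on something with over 40 N, if the wrist force passes 120 N, or if a joint passes its speed limit or range.

## Working session

There is one attempt and no reset: what is moved stays moved. The work goes in short steps, Python scripts to look and compute and a tool call to move; the robot and the scene stay as the last step left them, time stands still between calls to the robot, and variables do not carry over. Pictures are saved under pics/ and viewed, at most 10 in all, crops included, and the job is handed in when it is done.

Besides the shell and the picture viewer there is one more tool, called after "Call:" in YAML: its name, and indented under it one key for each argument. carry_out: Moves the arm, as the interface text tells. Its arguments: {"type":"object","properties":{"targets":{"type":"array","items":{"type":"object","properties":{"hand":{"type":"number"},"x":{"type":"number"},"y":{"type":"number"},"z":{"type":"number"},"ax":{"type":"number"},"ay":{"type":"number"},"az":{"type":"number"}}}},"newtons":{"type":"number"}},"required":["targets"]}

```bash
mkdir -p pics; ls; cat > h.py <<'E'
import numpy as np, cv2
from scipy.spatial.transform import Rotation as R
from plant import read_state, read_camera, camera_params, robot
def grab(n):
    p=camera_params(n); im,d=read_camera(n); return p,im,d
def cloud(p,d,fish=False):
    v,u=np.mgrid[0:d.shape[0],0:d.shape[1]].astype(float)
    a=(u-p["cx"])/p["fx"]; b=(v-p["cy"])/p["fy"]
    if fish:
        r=np.hypot(a,b)+1e-9; k=np.tan(np.minimum(r,1.5))/r; a=a*k; b=b*k
    c=np.stack([a*d,-b*d,-d],-1)
    return c@rot(p).T+np.array(p["position"])
def rot(p):
    r=np.array(p["rotation"]); return r if r.shape==(3,3) else R.from_rotvec(r).as_matrix()
E
python3 - <<'E'
from h import *
for n in ("side","top"):
    p,im,d=grab(n); print(n,p)
    cv2.imwrite(f"pics/{n}.png",im); np.savez(f"{n}.npz",im=im,d=d); 
s=read_state(); print({k:np.round(v,3) for k,v in s.items()})
a=cv2.imread("pics/side.png");b=cv2.imread("pics/top.png")
for n in("side","top"):
    cv2.imwrite(f"pics/{n}2.png",cv2.resize(cv2.imread(f"pics/{n}.png"),(800,600),interpolation=cv2.INTER_CUBIC))
E
```

```text
pics
side {'fx': 468.0955567020427, 'fy': 468.0955567020427, 'cx': 253.37545720197255, 'cy': 192.83862792476012, 'position': array([0.4417547 , 1.08409823, 1.08082202]), 'rotation': array([ 0.08407006, -1.25805349, -2.7748175 ])}
top {'fx': 455.5933117310986, 'fy': 455.5933117310986, 'cx': 259.94674541253517, 'cy': 194.63426387282033, 'position': array([0.43940644, 0.03574278, 1.66215286]), 'rotation': array([ 0.05959945, -0.04554465, -1.58099205])}
{'t': np.float64(0.1), 'q': array([-1.394,  0.131,  1.489,  0.   ,  1.523, -0.085]), 'dq': array([ 0.   , -0.002, -0.002,  0.002, -0.001,  0.001]), 'joint_torque': array([ 2.0000e-03, -5.6134e+01, -4.9310e+01,  7.7000e-02,  2.9000e-02,
       -0.0000e+00]), 'tool_pos': array([ 0.155, -0.579,  0.404]), 'orientation': array([-3.113, -0.41 ,  0.   ]), 'force': array([ 0.224, -0.498, -0.497]), 'wrist_torque': array([ 0.018, -0.061,  0.021]), 'gripper_force': np.float64(0.0), 'opening': np.float64(0.093)}
```

View pics/top2.png

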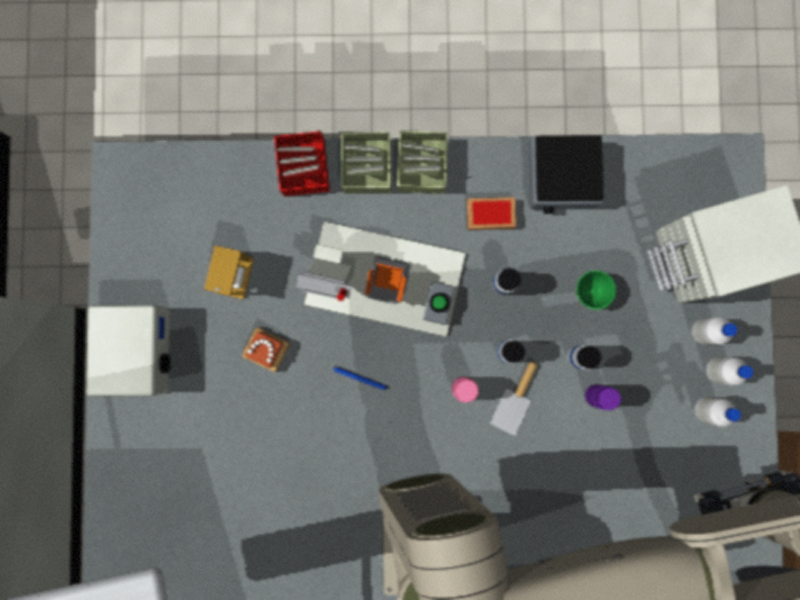

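View pics/side2.png

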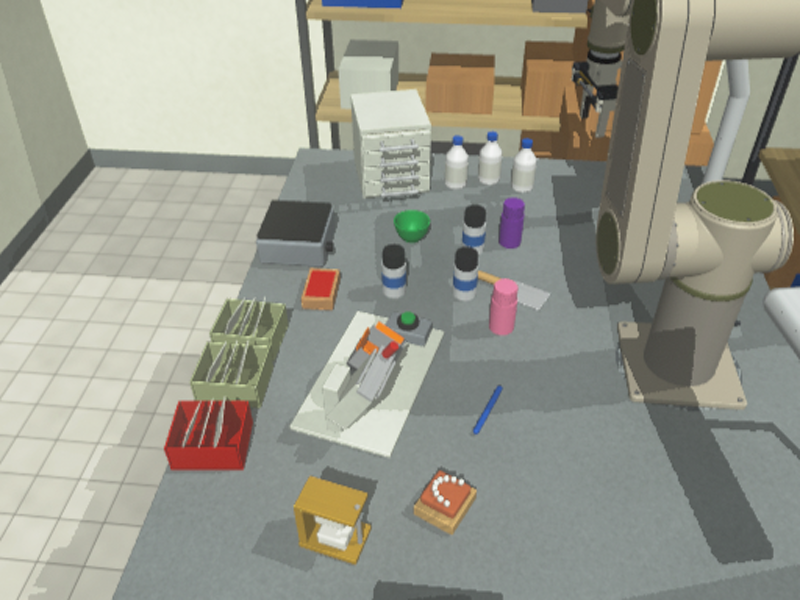

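The top view (800x600) shows the three canister caps at (508,280), (513,350) and (588,356). The bowl is at (596,290), the pan at (387,280), the knob at (342,294) and the button at (439,302). Next I'll measure these.

```bash
python3 - <<'E'
from h import *
for n in ("top","side"):
    p=camera_params(n); z=np.load(n+".npz"); im,d=z["im"],z["d"]; P=cloud(p,d)
    hsv=cv2.cvtColor(im,cv2.COLOR_BGR2HSV); H,S,V=cv2.split(hsv)
    X,Y,Z=P[...,0],P[...,1],P[...,2]
    roi=(X>.3)&(X<.95)&(abs(Y)<.5)&(Z>.02)&(Z<.25)
    masks=dict(cap=(V<60)&(Z>.07), red=((H<6)|(H>174))&(S>150)&(Z>.08), orange=(H>6)&(H<16)&(S>170), green=(H>50)&(H<80)&(S>120))
    for k,m in masks.items():
        c,l,st,ce=cv2.connectedComponentsWithStats((m&roi).astype(np.uint8))
        for i in range(1,c):
            if st[i,4]<12: continue
            q=P[l==i]; t=q[q[:,2]>np.percentile(q[:,2],90)-.006]
            print(n,k,st[i,4],ce[i].round(1),"med",np.median(q,0).round(4),"topmid",((t.max(0)+t.min(0))/2).round(4),"zmax",q[:,2].max().round(3))
    # white base edges
    m=(S<40)&(V>150)&(X>.5)&(X<.85)&(Y>-.1)&(Y<.32)&(Z>0.004)&(Z<.03)
    c,l,st,ce=cv2.connectedComponentsWithStats(m.astype(np.uint8)); i=1+st[1:,4].argmax()
    q=P[m][:,:2].astype(np.float32); print(n,"base",cv2.minAreaRect(q),np.median(P[m][:,2]))
    print("table z", np.median(Z[(X>.45)&(X<.5)&(Y>0)&(Y<.1)]))
    # big crops
    if n=="top": cr=im[130:230,185:305]
    else: cr=im[190:300,180:290]
    cv2.imwrite(f"pics/{n}crop.png",cv2.resize(cr,None,fx=5,fy=5,interpolation=cv2.INTER_CUBIC))
a=cv2.imread("pics/topcrop.png");b=cv2.imread("pics/sidecrop.png")
E
```

```text
top cap 1739 [363.9 107.4] med [ 0.8475 -0.3184  0.0843] topmid [ 0.8478 -0.3184  0.0897] zmax 0.096
top cap 149 [325.6 178.2] med [ 0.597  -0.1762  0.1148] topmid [ 0.5973 -0.1747  0.1192] zmax 0.125
top cap 147 [328.4 224.7] med [ 0.4376 -0.1816  0.1155] topmid [ 0.4375 -0.1809  0.1191] zmax 0.124
top cap 163 [376.7 228.1] med [ 0.4256 -0.345   0.1157] topmid [ 0.424  -0.3442  0.1182] zmax 0.123
top red 22 [218.1 188.2] med [0.5612 0.1846 0.1853] topmid [0.5581 0.1858 0.1889] zmax 0.193
top orange 257 [249.6 178.1] med [0.6063 0.0846 0.0587] topmid [0.6037 0.0808 0.1038] zmax 0.113
top orange 28 [236.4 179.1] med [0.5992 0.1307 0.0966] topmid [0.6104 0.1272 0.107 ] zmax 0.112
top orange 53 [172.7 218.1] med [0.4679 0.3528 0.0461] topmid [0.4627 0.3642 0.0503] zmax 0.055
top orange 73 [166.  226.6] med [0.4365 0.3837 0.0468] topmid [0.4363 0.3853 0.049 ] zmax 0.054
top green 276 [383.2 184.8] med [ 0.5803 -0.3963  0.0387] topmid [ 0.5762 -0.3785  0.058 ] zmax 0.066
top green 71 [280.9 193. ] med [ 0.5515 -0.0246  0.0621] topmid [ 0.5515 -0.0246  0.0664] zmax 0.071
top base ((0.61190
[... 406 characters left out ...]
topmid [ 0.5969 -0.1601  0.1162] zmax 0.122
side red 52 [249.4 223.2] med [0.5596 0.1901 0.1846] topmid [0.5544 0.1869 0.1918] zmax 0.197
side orange 71 [249.2 212.7] med [0.5776 0.0604 0.0966] topmid [0.59   0.0568 0.109 ] zmax 0.115
side orange 35 [235.8 222.1] med [0.6167 0.0723 0.0666] topmid [0.6125 0.127  0.1124] zmax 0.116
side green 321 [263.  143.2] med [ 0.5757 -0.3985  0.044 ] topmid [ 0.5753 -0.3781  0.058 ] zmax 0.064
side green 52 [260.7 203.1] med [ 0.5494 -0.0186  0.0667] topmid [ 0.5504 -0.0225  0.0689] zmax 0.073
side base ((0.6565546989440918, 0.11046217381954193), (0.4171617925167084, 0.3104151785373688), 88.54024505615234) 0.015363926918348092
table z 0.00408568373711149
```

Call:
carry_out:
  targets:
    - {"hand": 100, "x": 0.05, "y": -0.03, "z": 0}
    - {"x": 0.1, "y": -0.06, "z": 0}
    - {"x": 0.15, "y": -0.09, "z": 0}
    - {"x": 0.2, "y": -0.12, "z": 0}
    - {"x": 0.25, "y": -0.15, "z": 0}
    - {"x": 0.3, "y": -0.19, "z": 0}
    - {"x": 0.35, "y": -0.22, "z": 0}
    - {"x": 0.38, "y": -0.24, "z": 0}

```text
schema error: expected keys hand, x, y, z, ax, ay, az
```

```bash
cat >> h.py <<'E'
XH=np.array([.974,-.226,0])
def goal(tcp,tz,ty):
    """print shift and rotvec in current tool axes; ty sign chosen nearest"""
    s=read_state(); T=R.from_rotvec(s["orientation"]); M=T.as_matrix()
    tz=np.array(tz,float); tz/=np.linalg.norm(tz); ty=np.array(ty,float); ty-=tz*(ty@tz); ty/=np.linalg.norm(ty)
    if ty@M[:,1]<0: ty=-ty
    G=R.from_matrix(np.stack([np.cross(ty,tz),ty,tz],1))
    print("shift",(M.T@(np.array(tcp)-s["tool_pos"])).round(4),"turn",(T.inv()*G).as_rotvec().round(3),"F",s["force"].round(2),"t",round(s["t"],2),"tcp",s["tool_pos"].round(4),"q6",s["q"].round(2))
E
python3 - <<'E'
from h import *
p,im,d=grab("wrist"); np.savez("w1.npz",im=im,d=d); cv2.imwrite("pics/w1.png",cv2.resize(im,(800,600)))
print(p, read_state()["tool_pos"], d.max())
P=cloud(p,d,True); hsv=cv2.cvtColor(im,cv2.COLOR_BGR2HSV); H,S,V=cv2.split(hsv)
X,Y,Z=np.moveaxis(P,-1,0)
m=(V<60)&(Z>.09)&(Z<.14)&(X>.3)&(X<.75)&(Y>-.5)&(Y<0)
c,l,st,ce=cv2.connectedComponentsWithStats(m.astype(np.uint8))
for i in range(1,c):
    if st[i,4]<60: continue
    q=P[l==i]; t=q[q[:,2]>.105]
    print(st[i,4],ce[i].round(1),np.median(q,0).round(4),cv2.minEnclosingCircle(t[:,:2].astype(np.float32)),np.percentile(t[:,2],50).round(4))
    (u,v),r=cv2.minEnclosingCircle(np.argwhere(l==i)[:,::-1].astype(np.float32)); print(u,v,r)
E
```

```text
{'fx': 297.3186396354542, 'fy': 297.3186396354542, 'cx': 252.72124007650478, 'cy': 198.6193466467714, 'position': array([ 0.23575924, -0.55839185,  0.38303345]), 'rotation': array([-0.25106829,  0.19536232, -1.29914425])} [ 0.15526272 -0.57939004  0.403925  ] 1.4845508
```

View pics/w1.png

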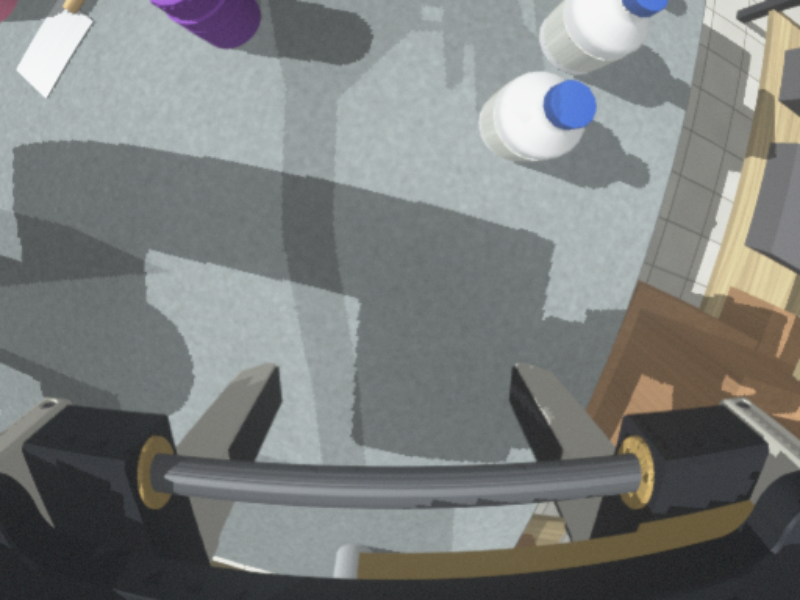

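The move was refused because each row needs every key, so this wrist view is from the start pose and shows only the purple can and the bottles. I'll send it again with all the keys.

Call:
carry_out:
  targets:
    - {"hand": 100, "x": 0.05, "y": -0.03, "z": 0, "ax": 0, "ay": 0, "az": 0}
    - {"hand": 100, "x": 0.1, "y": -0.06, "z": 0, "ax": 0, "ay": 0, "az": 0}
    - {"hand": 100, "x": 0.15, "y": -0.09, "z": 0, "ax": 0, "ay": 0, "az": 0}
    - {"hand": 100, "x": 0.2, "y": -0.12, "z": 0, "ax": 0, "ay": 0, "az": 0}
    - {"hand": 100, "x": 0.25, "y": -0.16, "z": 0, "ax": 0, "ay": 0, "az": 0}
    - {"hand": 100, "x": 0.29, "y": -0.19, "z": 0, "ax": 0, "ay": 0, "az": 0}
    - {"hand": 100, "x": 0.33, "y": -0.22, "z": 0, "ax": 0, "ay": 0, "az": 0}
    - {"hand": 100, "x": 0.33, "y": -0.22, "z": 0, "ax": 0, "ay": 0, "az": 0}

```text
t: 1.15
tool_pos: [0.4186, -0.2791, 0.4045]
orientation: [-3.113, -0.417, -0.0]
force: [-0.9, -0.9, -0.0]
opening: 0.0933
gripper_force: 0.0
```

```bash
cat > w.py <<'E'
from h import *
p,im,d=grab("wrist"); np.savez("w1.npz",im=im,d=d); cv2.imwrite("pics/w2.png",cv2.resize(im,(800,600)))
P=cloud(p,d,True); hsv=cv2.cvtColor(im,cv2.COLOR_BGR2HSV); H,S,V=cv2.split(hsv)
X,Y,Z=np.moveaxis(P,-1,0)
m=(V<75)&(Z>.09)&(Z<.14)&(X>.3)&(X<.75)&(Y>-.5)&(Y<0)
c,l,st,ce=cv2.connectedComponentsWithStats(m.astype(np.uint8))
for i in range(1,c):
    if st[i,4]<60: continue
    q=P[l==i]; t=q[q[:,2]>.110]
    print(st[i,4],ce[i].round(1),np.median(q,0).round(4),cv2.minEnclosingCircle(t[:,:2].astype(np.float32)),((t.max(0)+t.min(0))/2).round(4),np.percentile(t[:,2],50).round(4))
goal([.424,-.342,.32],[0,0,-1],[.26,-.966,0])
goal([.438,-.179,.32],[0,0,-1],XH)
goal([.597,-.17,.32],[0,0,-1],XH)
E
python3 w.py
```

```text
810 [199.2   8.4] [ 0.5826 -0.184   0.1133] ((0.5902148485183716, -0.1793811023235321), 0.021560341119766235) [ 0.5846 -0.1794  0.1133] 0.1141
1976 [163.9 151.3] [ 0.4425 -0.1863  0.1141] ((0.44108718633651733, -0.18333148956298828), 0.024176139384508133) [ 0.4411 -0.1839  0.1133] 0.1142
1949 [319.2 205.8] [ 0.4294 -0.3435  0.114 ] ((0.4274212121963501, -0.3471606969833374), 0.024585599079728127) [ 0.4274 -0.3471  0.1133] 0.1141
shift [-0.0101  0.061   0.0845] turn [-0.     0.     0.002] F [-0.43 -0.25  0.13] t 1.2 tcp [ 0.4178 -0.2805  0.4045] q6 [-0.69 -0.13  1.75 -0.    1.52  0.61]
shift [ 0.0462 -0.0926  0.0845] turn [-0.     0.    -1.078] F [-0.43 -0.25  0.13] t 1.2 tcp [ 0.4178 -0.2805  0.4045] q6 [-0.69 -0.13  1.75 -0.    1.52  0.61]
shift [ 0.202  -0.0597  0.0845] turn [-0.     0.    -1.078] F [-0.43 -0.25  0.13] t 1.2 tcp [ 0.4178 -0.2805  0.4045] q6 [-0.69 -0.13  1.75 -0.    1.52  0.61]
```

View pics/w2.png

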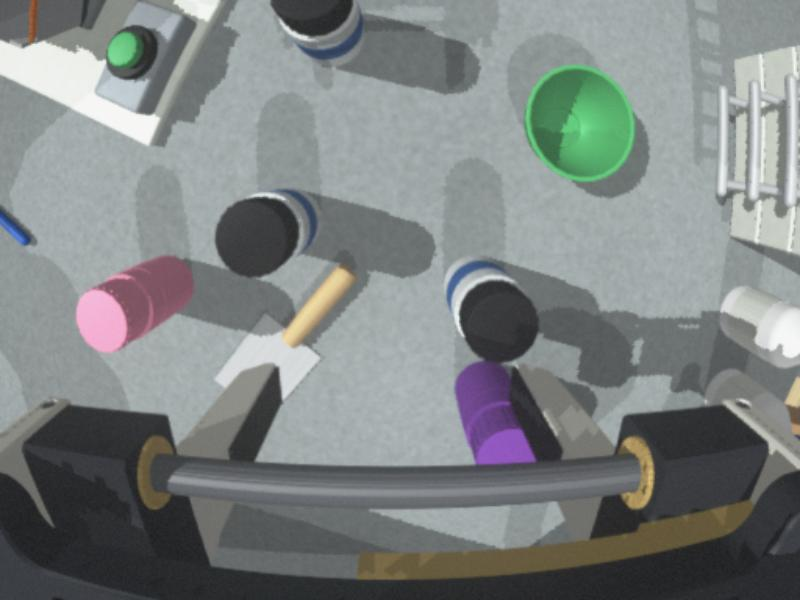

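Call:
carry_out:
  targets:
    - {"hand": 100, "x": -0.008, "y": 0.055, "z": 0.03, "ax": 0, "ay": 0, "az": 0}
    - {"hand": 100, "x": -0.008, "y": 0.066, "z": 0.07, "ax": 0, "ay": 0, "az": 0}
    - {"hand": 100, "x": -0.008, "y": 0.066, "z": 0.11, "ax": 0, "ay": 0, "az": 0}
    - {"hand": 100, "x": -0.008, "y": 0.066, "z": 0.135, "ax": 0, "ay": 0, "az": 0}
    - {"hand": 30, "x": -0.008, "y": 0.066, "z": 0.135, "ax": 0, "ay": 0, "az": 0}
    - {"hand": 30, "x": -0.008, "y": 0.066, "z": 0.135, "ax": 0, "ay": 0, "az": 0}
    - {"hand": 30, "x": -0.008, "y": 0.066, "z": 0.135, "ax": 0, "ay": 0, "az": 0}
    - {"hand": 30, "x": -0.008, "y": 0.066, "z": 0.135, "ax": 0, "ay": 0, "az": 0}
  newtons: 40

```text
t: 2.2
tool_pos: [0.4268, -0.3479, 0.2711]
orientation: [3.113, 0.41, 0.002]
force: [-1.0, 0.9, -0.2]
opening: 0.0576
gripper_force: 0.0
```

Call:
carry_out:
  targets:
    - {"hand": 30, "x": 0, "y": 0, "z": 0, "ax": 0, "ay": 0, "az": 0}
    - {"hand": 30, "x": 0, "y": 0, "z": -0.01, "ax": 0, "ay": 0, "az": 0}
    - {"hand": 30, "x": 0, "y": 0, "z": -0.02, "ax": 0, "ay": 0, "az": 0}
    - {"hand": 30, "x": 0, "y": 0, "z": -0.02, "ax": 0, "ay": 0, "az": 0}
    - {"hand": 30, "x": 0, "y": 0, "z": -0.02, "ax": 0, "ay": 0, "az": 0}

```text
t: 2.82
tool_pos: [0.4265, -0.3474, 0.2898]
orientation: [3.115, 0.41, 0.0]
force: [-0.0, -0.4, -2.0]
opening: 0.0478
gripper_force: 40.0
```

Call:
carry_out:
  targets:
    - {"hand": 30, "x": 0, "y": 0, "z": 0, "ax": 0, "ay": 0, "az": 0}
    - {"hand": 30, "x": 0, "y": 0, "z": 0, "ax": 0, "ay": 0, "az": 0}

```text
t: 3.08
tool_pos: [0.4264, -0.3474, 0.2894]
orientation: [-3.114, -0.41, 0.001]
force: [0.0, 0.3, -1.0]
opening: 0.0474
gripper_force: 40.0
```

Call:
carry_out:
  targets:
    - {"hand": 30, "x": 0, "y": 0, "z": 0, "ax": 0, "ay": 0, "az": 0}
    - {"hand": 30, "x": 0, "y": 0, "z": 0, "ax": 0, "ay": 0, "az": 0}

```text
t: 3.32
tool_pos: [0.4265, -0.3474, 0.2897]
orientation: [-3.115, -0.41, 0.0]
force: [-0.0, 0.4, -1.3]
opening: 0.0478
gripper_force: 40.0
```

Call:
carry_out:
  targets:
    - {"hand": 30, "x": 0, "y": 0, "z": 0.01, "ax": 0, "ay": 0, "az": 0}
    - {"hand": 30, "x": 0, "y": 0, "z": 0.02, "ax": 0, "ay": 0, "az": 0}
    - {"hand": 30, "x": 0, "y": 0, "z": 0.02, "ax": 0, "ay": 0, "az": 0}
    - {"hand": 100, "x": 0, "y": 0, "z": 0.02, "ax": 0, "ay": 0, "az": 0}
    - {"hand": 100, "x": 0, "y": 0, "z": 0.02, "ax": 0, "ay": 0, "az": 0}
    - {"hand": 100, "x": 0, "y": 0, "z": 0.02, "ax": 0, "ay": 0, "az": 0}
    - {"hand": 100, "x": 0, "y": 0, "z": 0.0, "ax": 0, "ay": 0, "az": 0}
    - {"hand": 100, "x": 0, "y": 0, "z": -0.05, "ax": 0, "ay": 0, "az": 0}

```text
t: 4.32
tool_pos: [0.4257, -0.3468, 0.3389]
orientation: [-3.111, -0.409, 0.005]
force: [0.3, -1.1, -0.2]
opening: 0.0908
gripper_force: 0.0
```

```bash
python3 - <<'E'
from h import *
goal([.441,-.184,.32],[0,0,-1],XH)
E
```

```text
shift [ 0.0569 -0.1532  0.0194] turn [-0.005 -0.    -1.081] F [ 0.33 -1.05 -0.22] t 4.33 tcp [ 0.4257 -0.3468  0.3389] q6 [-0.78  0.04  1.71 -0.    1.4   0.53]
```

Call:
carry_out:
  targets:
    - {"hand": 100, "x": 0.015, "y": -0.04, "z": 0, "ax": 0, "ay": 0, "az": -0.18}
    - {"hand": 100, "x": 0.03, "y": -0.08, "z": 0, "ax": 0, "ay": 0, "az": -0.36}
    - {"hand": 100, "x": 0.042, "y": -0.11, "z": 0, "ax": 0, "ay": 0, "az": -0.54}
    - {"hand": 100, "x": 0.057, "y": -0.153, "z": 0, "ax": 0, "ay": 0, "az": -0.72}
    - {"hand": 100, "x": 0.057, "y": -0.153, "z": 0, "ax": 0, "ay": 0, "az": -0.9}
    - {"hand": 100, "x": 0.057, "y": -0.153, "z": 0, "ax": 0, "ay": 0, "az": -1.08}
    - {"hand": 100, "x": 0.057, "y": -0.153, "z": 0.0, "ax": 0, "ay": 0, "az": -1.08}

```text
t: 5.2
tool_pos: [0.4422, -0.1849, 0.3413]
orientation: [2.46, 1.951, 0.001]
force: [-0.5, -0.0, 0.1]
opening: 0.0928
gripper_force: 0.0
```

```bash
sed -i '/^goal/d' w.py; echo "goal([.441,-.184,.27],[0,0,-1],XH)" >> w.py; python3 w.py
```

```text
2709 [427.5 165.4] [ 0.5913 -0.1727  0.1139] ((0.5976576805114746, -0.17617996037006378), 0.02448229305446148) [ 0.5976 -0.1753  0.1132] 0.1142
3283 [247.  214.6] [ 0.4414 -0.1783  0.1141] ((0.4406862258911133, -0.18167395889759064), 0.024206148460507393) [ 0.4405 -0.1816  0.1131] 0.1142
578 [270.7 345.6] [ 0.4303 -0.3254  0.1001] ((0.4310864210128784, -0.32648715376853943), 0.012456422671675682) [ 0.4311 -0.3258  0.1116] 0.1109
shift [ 0.0008 -0.0014  0.071 ] turn [ 0.002  0.    -0.005] F [0.1  0.79 0.34] t 5.25 tcp [ 0.4421 -0.185   0.341 ] q6 [-0.5  -0.16  1.9   0.    1.41 -0.27]
```

Call:
carry_out:
  targets:
    - {"hand": 100, "x": 0.003, "y": -0.002, "z": 0.03, "ax": 0, "ay": 0, "az": 0}
    - {"hand": 100, "x": 0.003, "y": -0.002, "z": 0.06, "ax": 0, "ay": 0, "az": 0}
    - {"hand": 100, "x": 0.003, "y": -0.002, "z": 0.071, "ax": 0, "ay": 0, "az": 0}
    - {"hand": 30, "x": 0.003, "y": -0.002, "z": 0.071, "ax": 0, "ay": 0, "az": 0}
    - {"hand": 30, "x": 0.003, "y": -0.002, "z": 0.071, "ax": 0, "ay": 0, "az": 0}
    - {"hand": 30, "x": 0.003, "y": -0.002, "z": 0.071, "ax": 0, "ay": 0, "az": 0}
    - {"hand": 30, "x": 0.003, "y": -0.002, "z": 0.071, "ax": 0, "ay": 0, "az": 0}
    - {"hand": 30, "x": 0.003, "y": -0.002, "z": 0.071, "ax": 0, "ay": 0, "az": 0}
  newtons: 40

```text
t: 6.25
tool_pos: [0.4407, -0.1816, 0.2691]
orientation: [2.461, 1.953, 0.0]
force: [0.4, -1.0, -1.5]
opening: 0.0478
gripper_force: 32.7
```

Call:
carry_out:
  targets:
    - {"hand": 30, "x": 0, "y": 0, "z": 0, "ax": 0, "ay": 0, "az": 0}
    - {"hand": 30, "x": 0, "y": 0, "z": -0.01, "ax": 0, "ay": 0, "az": 0}
    - {"hand": 30, "x": 0, "y": 0, "z": -0.02, "ax": 0, "ay": 0, "az": 0}
    - {"hand": 30, "x": 0, "y": 0, "z": -0.02, "ax": 0, "ay": 0, "az": 0}
    - {"hand": 30, "x": 0, "y": 0, "z": -0.02, "ax": 0, "ay": 0, "az": 0}

```text
t: 6.88
tool_pos: [0.4407, -0.1815, 0.2888]
orientation: [2.461, 1.953, 0.0]
force: [-0.8, 0.8, -0.8]
opening: 0.0477
gripper_force: 39.8
```

Call:
carry_out:
  targets:
    - {"hand": 30, "x": 0, "y": 0, "z": 0, "ax": 0, "ay": 0, "az": 0}
    - {"hand": 30, "x": 0, "y": 0, "z": 0, "ax": 0, "ay": 0, "az": 0}

```text
t: 7.12
tool_pos: [0.4405, -0.1815, 0.2884]
orientation: [-2.46, -1.953, 0.0]
force: [-0.3, -0.4, -0.7]
opening: 0.0476
gripper_force: 39.8
```

Call:
carry_out:
  targets:
    - {"hand": 30, "x": 0, "y": 0, "z": 0.01, "ax": 0, "ay": 0, "az": 0}
    - {"hand": 30, "x": 0, "y": 0, "z": 0.02, "ax": 0, "ay": 0, "az": 0}
    - {"hand": 30, "x": 0, "y": 0, "z": 0.02, "ax": 0, "ay": 0, "az": 0}
    - {"hand": 100, "x": 0, "y": 0, "z": 0.02, "ax": 0, "ay": 0, "az": 0}
    - {"hand": 100, "x": 0, "y": 0, "z": 0.02, "ax": 0, "ay": 0, "az": 0}
    - {"hand": 100, "x": 0, "y": 0, "z": 0.02, "ax": 0, "ay": 0, "az": 0}
    - {"hand": 100, "x": 0, "y": 0, "z": 0.0, "ax": 0, "ay": 0, "az": 0}
    - {"hand": 100, "x": 0, "y": 0, "z": -0.05, "ax": 0, "ay": 0, "az": 0}

```text
t: 8.12
tool_pos: [0.4396, -0.181, 0.3368]
orientation: [-2.457, -1.95, 0.004]
force: [0.3, -0.3, 0.8]
opening: 0.0912
gripper_force: 0.0
```

Call:
carry_out:
  targets:
    - {"hand": 100, "x": 0.015, "y": 0.05, "z": 0, "ax": 0, "ay": 0, "az": 0}
    - {"hand": 100, "x": 0.03, "y": 0.1, "z": 0, "ax": 0, "ay": 0, "az": 0}
    - {"hand": 100, "x": 0.0415, "y": 0.152, "z": 0.0, "ax": 0, "ay": 0, "az": 0}
    - {"hand": 100, "x": 0.0415, "y": 0.152, "z": 0.0, "ax": 0, "ay": 0, "az": 0}
    - {"hand": 100, "x": 0.0415, "y": 0.152, "z": 0.0, "ax": 0, "ay": 0, "az": 0}

```text
t: 8.75
tool_pos: [0.5979, -0.1755, 0.3381]
orientation: [-2.459, -1.953, 0.001]
force: [0.3, 0.3, -0.6]
opening: 0.0928
gripper_force: 0.0
```

```bash
sed -i '/^goal/d' w.py; echo "goal([.598,-.1755,.27],[0,0,-1],XH)" >> w.py; python3 w.py
```

```text
3359 [252.8 219.1] [ 0.6001 -0.1719  0.1141] ((0.5995644927024841, -0.17541755735874176), 0.024316875264048576) [ 0.5994 -0.1752  0.1131] 0.1142
1411 [ 90.1 249.6] [ 0.4551 -0.171   0.1115] ((0.4436787962913513, -0.17889252305030823), 0.022693010047078133) [ 0.4437 -0.1723  0.1129] 0.114Traceback (most recent call last):
  File "w.py", line 10, in <module>
    print(st[i,4],ce[i].round(1),np.median(q,0).round(4),cv2.minEnclosingCircle(t[:,:2].astype(np.float32)),((t.max(0)+t.min(0))/2).round(4),np.percentile(t[:,2],50).round(4))
                                                                                                              ~~~~~^^^
    return umr_maximum(a, axis, None, out, keepdims, initial, where)
ValueError: zero-size array to reduction operation maximum which has no identity
```

View pics/w2.png

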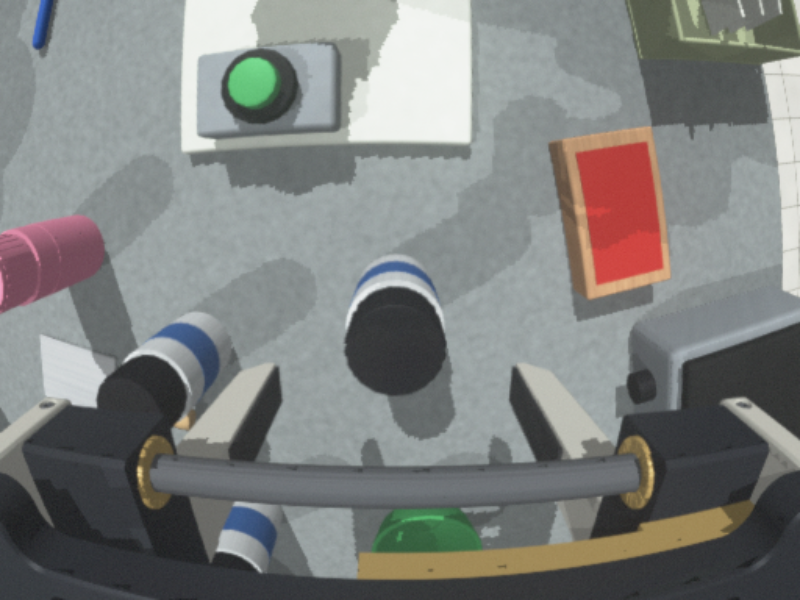

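Call:
carry_out:
  targets:
    - {"hand": 100, "x": 0, "y": 0.001, "z": 0.03, "ax": 0, "ay": 0, "az": 0}
    - {"hand": 100, "x": 0, "y": 0.001, "z": 0.06, "ax": 0, "ay": 0, "az": 0}
    - {"hand": 100, "x": 0, "y": 0.001, "z": 0.068, "ax": 0, "ay": 0, "az": 0}
    - {"hand": 30, "x": 0, "y": 0.001, "z": 0.068, "ax": 0, "ay": 0, "az": 0}
    - {"hand": 30, "x": 0, "y": 0.001, "z": 0.068, "ax": 0, "ay": 0, "az": 0}
    - {"hand": 30, "x": 0, "y": 0.001, "z": 0.068, "ax": 0, "ay": 0, "az": 0}
    - {"hand": 30, "x": 0, "y": 0.001, "z": 0.068, "ax": 0, "ay": 0, "az": 0}
    - {"hand": 30, "x": 0, "y": 0.001, "z": 0.068, "ax": 0, "ay": 0, "az": 0}
  newtons: 55

```text
t: 9.8
tool_pos: [0.5991, -0.1758, 0.271]
orientation: [-2.461, -1.953, 0.0]
force: [-0.7, 0.3, -1.4]
opening: 0.0478
gripper_force: 26.5
```

Call:
carry_out:
  targets:
    - {"hand": 30, "x": 0, "y": 0, "z": 0, "ax": 0, "ay": 0, "az": 0}
    - {"hand": 30, "x": 0, "y": 0, "z": -0.01, "ax": 0, "ay": 0, "az": 0}
    - {"hand": 30, "x": 0, "y": 0, "z": -0.02, "ax": 0, "ay": 0, "az": 0}
    - {"hand": 30, "x": 0, "y": 0, "z": -0.02, "ax": 0, "ay": 0, "az": 0}
    - {"hand": 30, "x": 0, "y": 0, "z": -0.02, "ax": 0, "ay": 0, "az": 0}

```text
t: 10.42
tool_pos: [0.599, -0.1758, 0.2906]
orientation: [-2.461, -1.953, 0.0]
force: [-0.3, 0.2, -4.6]
opening: 0.047
gripper_force: 54.9
```

Call:
carry_out:
  targets:
    - {"hand": 30, "x": 0, "y": 0, "z": -0.03, "ax": 0, "ay": 0, "az": 0}
    - {"hand": 30, "x": 0, "y": 0, "z": -0.06, "ax": 0, "ay": 0, "az": 0}
    - {"hand": 30, "x": 0, "y": 0, "z": -0.09, "ax": 0, "ay": 0, "az": 0}
    - {"hand": 30, "x": 0, "y": 0, "z": -0.12, "ax": 0, "ay": 0, "az": 0}
    - {"hand": 30, "x": 0, "y": 0, "z": -0.12, "ax": 0, "ay": 0, "az": 0}

```text
t: 11.05
tool_pos: [0.5997, -0.1761, 0.4135]
orientation: [2.457, 1.95, 0.004]
force: [-0.1, 0.7, -4.2]
opening: 0.0472
gripper_force: 54.9
```

```bash
cat >> h.py <<'E'
ZC=np.array([-.487,.113,.866]); YC=np.array([.226,.974,0]); XC=np.array([.8435,-.1957,.5])
E
python3 - <<'E'
from h import *
goal([.399,.038,.394],-ZC,XC)
E
```

```text
shift [ 0.163  -0.2442  0.0182] turn [-0.518  0.001 -0.001] F [-0.13  0.65 -4.2 ] t 11.05 tcp [ 0.5997 -0.1761  0.4135] q6 [-0.37  0.19  1.4   0.    1.54 -0.14]
```

Call:
carry_out:
  targets:
    - {"hand": 30, "x": 0.025, "y": -0.04, "z": 0, "ax": -0.1, "ay": 0, "az": 0}
    - {"hand": 30, "x": 0.05, "y": -0.08, "z": 0, "ax": -0.2, "ay": 0, "az": 0}
    - {"hand": 30, "x": 0.075, "y": -0.12, "z": 0, "ax": -0.3, "ay": 0, "az": 0}
    - {"hand": 30, "x": 0.1, "y": -0.16, "z": 0, "ax": -0.4, "ay": 0, "az": 0}
    - {"hand": 30, "x": 0.13, "y": -0.2, "z": 0, "ax": -0.5, "ay": 0, "az": 0}
    - {"hand": 30, "x": 0.163, "y": -0.244, "z": 0.018, "ax": -0.519, "ay": 0, "az": 0}
    - {"hand": 30, "x": 0.163, "y": -0.244, "z": 0.018, "ax": -0.519, "ay": 0, "az": 0}
    - {"hand": 30, "x": 0.163, "y": -0.244, "z": 0.018, "ax": -0.519, "ay": 0, "az": 0}

```text
t: 12.05
tool_pos: [0.3982, 0.0385, 0.3914]
orientation: [2.115, 1.681, 0.444]
force: [0.7, 0.8, -4.2]
opening: 0.0474
gripper_force: 54.8
```

```bash
cat > f.py <<'E'
from h import *
import sys
p,im,d=grab("wrist"); np.savez("wf.npz",im=im,d=d); cv2.imwrite("pics/%s.png"%sys.argv[1],cv2.resize(im,(800,600)))
P=cloud(p,d,True); hsv=cv2.cvtColor(im,cv2.COLOR_BGR2HSV); H,S,V=cv2.split(hsv)
O=np.array([.612,.091,.055]); L=(P-O)@np.stack([XC,YC,ZC],1)   # cradle coords wrt estimated seat
np.savez("wf.npz",im=im,d=d,P=P,L=L)
roi=(abs(L[...,0])<.12)&(L[...,1]>-.25)&(L[...,1]<.2)&(d>0)&(L[...,2]<.2)
masks=dict(red=((H<6)|(H>174))&(S>140)&(V>60), orange=(H>6)&(H<16)&(S>150), green=(H>50)&(H<80)&(S>120))
for k,m in masks.items():
    c,l,st,ce=cv2.connectedComponentsWithStats((m&roi).astype(np.uint8))
    for i in range(1,c):
        if st[i,4]<40: continue
        q=L[l==i]; w=P[l==i]; print(k,st[i,4],(ce[i]*1.5625).round(),"L min",np.percentile(q,2,0).round(4),"max",np.percentile(q,98,0).round(4),"W med",np.median(w,0).round(4))
s=read_state(); print(s["tool_pos"],(R.from_rotvec(s["orientation"]).as_matrix()[:,2]).round(3))
E
python3 f.py f1
```

```text
orange 185 [449. 144.] L min [ 0.0315 -0.0258  0.0214] max [0.0387 0.0252 0.0327] W med [0.6295 0.0922 0.0984]
orange 648 [403. 172.] L min [-0.02   -0.0283 -0.0017] max [ 0.0231 -0.0046  0.0016] W med [0.6109 0.0729 0.0569]
orange 410 [397. 201.] L min [-0.0289 -0.0408  0.0411] max [ 0.0256 -0.0336  0.0523] W med [0.5794 0.0605 0.0953]
[0.39871477 0.03799181 0.39220538] [ 0.482 -0.113 -0.869]
```

View pics/f1.png

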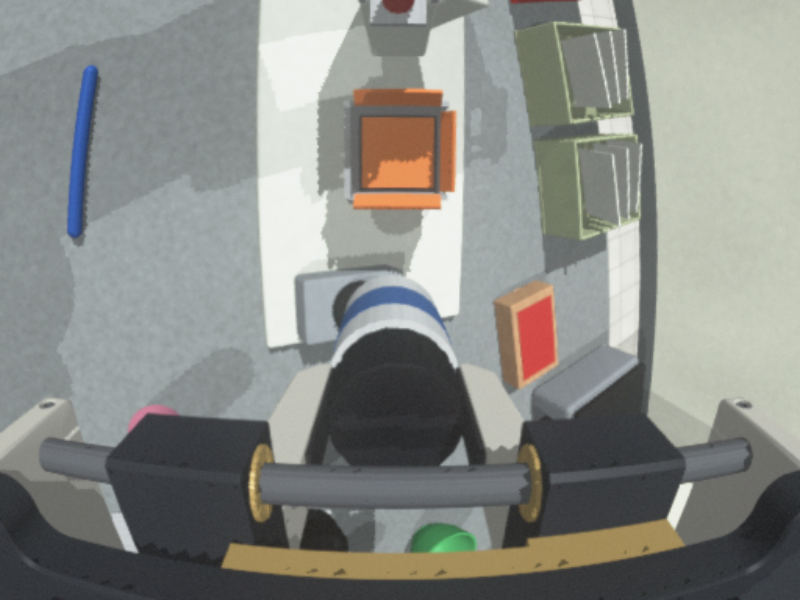

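The view shows the cradle square at (398,148) and the pan at (403,172). My seat estimate agrees to within about 1–2 mm, so I'll go on to the mouth.

```bash
python3 - <<'E'
from h import *
O=np.array([.612,.091,.055])-.001*XC
for h in (.065,.0,-.008): goal(O+ZC*(.271+h),-ZC,XC)
E
```

```text
shift [0.0999 0.0002 0.0539] turn [-0.005  0.001 -0.001] F [-0.15  0.99 -3.92] t 12.1 tcp [0.3987 0.038  0.3922] q6 [ 0.03 -0.74  2.26 -0.14  1.12  0.28]
shift [0.0999 0.0005 0.1188] turn [-0.005  0.001 -0.001] F [-0.15  0.99 -3.92] t 12.1 tcp [0.3987 0.038  0.3922] q6 [ 0.03 -0.74  2.26 -0.14  1.12  0.28]
shift [0.1    0.0006 0.1268] turn [-0.005  0.001 -0.001] F [-0.15  0.99 -3.92] t 12.1 tcp [0.3987 0.038  0.3922] q6 [ 0.03 -0.74  2.26 -0.14  1.12  0.28]
```

Call:
carry_out:
  targets:
    - {"hand": 30, "x": 0.03, "y": 0, "z": 0.01, "ax": -0.005, "ay": 0, "az": 0}
    - {"hand": 30, "x": 0.07, "y": 0, "z": 0.03, "ax": -0.005, "ay": 0, "az": 0}
    - {"hand": 30, "x": 0.1, "y": 0, "z": 0.05, "ax": -0.005, "ay": 0, "az": 0}
    - {"hand": 30, "x": 0.1, "y": 0, "z": 0.054, "ax": -0.005, "ay": 0, "az": 0}
    - {"hand": 30, "x": 0.1, "y": 0, "z": 0.054, "ax": -0.005, "ay": 0, "az": 0}

```text
t: 12.72
tool_pos: [0.4478, 0.1287, 0.3453]
orientation: [2.113, 1.675, 0.446]
force: [-0.1, 0.4, -3.3]
opening: 0.0473
gripper_force: 54.8
```

```bash
python3 f.py f2; python3 - <<'E'
from h import *
O=np.array([.612,.091,.055])-.001*XC
goal(O+ZC*(.271+.02),-ZC,XC);goal(O+ZC*(.271),-ZC,XC)
z=np.load("wf.npz"); L=z["L"];im=z["im"]
hsv=cv2.cvtColor(im,cv2.COLOR_BGR2HSV); H,S,V=cv2.split(hsv)
m=((H<8)|(H>172))&(S>110)&(L[...,2]>.1)&(L[...,2]<.17)&(abs(L[...,0])<.05); q=L[m]
print("knob",m.sum(),np.percentile(q,[2,50,98],0).round(4) if m.sum() else 0)
# canister body low part in cradle coordinates (blue band)
m=(H>100)&(H<125)&(S>120)&(abs(L[...,0])<.06)&(abs(L[...,1])<.06); q=L[m]
print("band",m.sum(),np.percentile(q,[1,50,99],0).round(4) if m.sum() else 0)
E
```

```text
red 699 [391. 175.] L min [-0.0082  0.0731  0.1503] max [0.0063 0.0873 0.1531] W med [0.5554 0.1864 0.1859]
orange 324 [450. 298.] L min [ 0.031  -0.0237  0.0217] max [0.0385 0.0239 0.0322] W med [0.6282 0.0884 0.097 ]
[0.44776059 0.12856681 0.34596377] [ 0.487 -0.115 -0.866]
shift [ 0.0006 -0.0006  0.0452] turn [-0.     0.002 -0.002] F [-0.56 -0.32 -3.92] t 12.78 tcp [0.4478 0.1286 0.346 ] q6 [ 0.27 -0.44  2.15 -0.29  0.98  0.61]
shift [ 0.0006 -0.0006  0.0652] turn [-0.     0.002 -0.002] F [-0.56 -0.32 -3.92] t 12.78 tcp [0.4478 0.1286 0.346 ] q6 [ 0.27 -0.44  2.15 -0.29  0.98  0.61]
knob 741 [[-0.0083  0.0725  0.1503]
 [-0.0007  0.0802  0.1517]
 [ 0.0063  0.0878  0.1531]]
band 359 [[-0.0137  0.0162  0.0954]
 [ 0.0024  0.0246  0.1085]
 [ 0.0194  0.0261  0.12  ]]
```

View pics/f2.png

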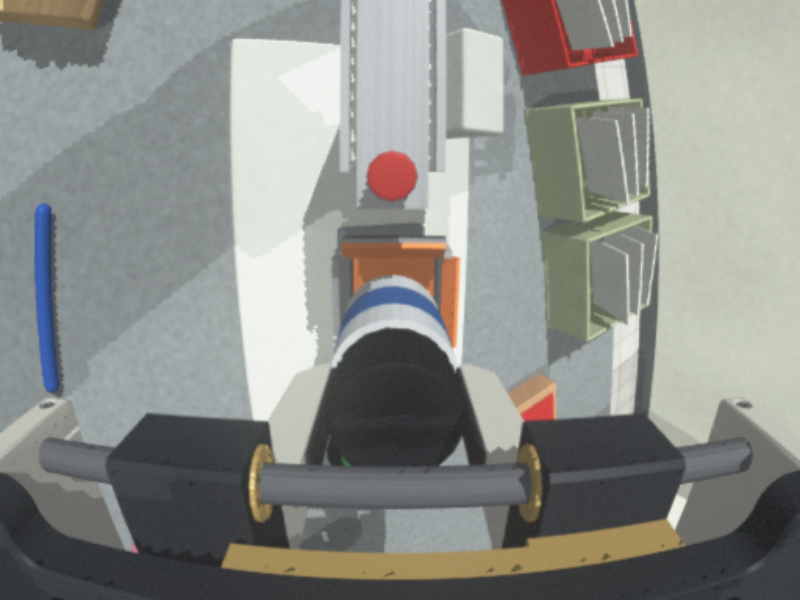

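The knob sits at (391,175), about 80 mm along y, and the canister is centred over the well. I'll insert it now.

Call:
carry_out:
  targets:
    - {"hand": 30, "x": 0, "y": -0.001, "z": 0.01, "ax": 0, "ay": 0, "az": 0}
    - {"hand": 30, "x": 0, "y": -0.001, "z": 0.02, "ax": 0, "ay": 0, "az": 0}
    - {"hand": 30, "x": 0, "y": -0.001, "z": 0.03, "ax": 0, "ay": 0, "az": 0}
    - {"hand": 30, "x": 0, "y": -0.001, "z": 0.04, "ax": 0, "ay": 0, "az": 0}
    - {"hand": 30, "x": 0, "y": -0.001, "z": 0.04, "ax": 0, "ay": 0, "az": 0}

```text
t: 13.4
tool_pos: [0.4658, 0.125, 0.3094]
orientation: [2.113, 1.677, 0.447]
force: [0.2, 0.7, -5.0]
opening: 0.0475
gripper_force: 54.8
```

Call:
carry_out:
  targets:
    - {"hand": 30, "x": 0, "y": 0, "z": 0.01, "ax": 0, "ay": 0, "az": 0}
    - {"hand": 30, "x": 0, "y": 0, "z": 0.02, "ax": 0, "ay": 0, "az": 0}
    - {"hand": 30, "x": 0, "y": 0, "z": 0.02, "ax": 0, "ay": 0, "az": 0}
    - {"hand": 30, "x": 0, "y": 0, "z": 0.02, "ax": 0, "ay": 0, "az": 0}

```text
t: 13.9
tool_pos: [0.4757, 0.1229, 0.2933]
orientation: [2.112, 1.676, 0.449]
force: [-0.8, -0.4, -4.3]
opening: 0.0475
gripper_force: 54.8
```

Call:
carry_out:
  targets:
    - {"hand": 30, "x": 0, "y": 0, "z": 0.005, "ax": 0, "ay": 0, "az": 0}
    - {"hand": 30, "x": 0, "y": 0, "z": 0.009, "ax": 0, "ay": 0, "az": 0}
    - {"hand": 30, "x": 0, "y": 0, "z": 0.009, "ax": 0, "ay": 0, "az": 0}
    - {"hand": 30, "x": 0, "y": 0, "z": 0.009, "ax": 0, "ay": 0, "az": 0}

```text
t: 14.4
tool_pos: [0.4801, 0.122, 0.2858]
orientation: [2.111, 1.676, 0.45]
force: [-0.4, 0.5, -2.3]
opening: 0.0471
gripper_force: 54.8
```

Call:
carry_out:
  targets:
    - {"hand": 30, "x": 0, "y": 0, "z": 0.003, "ax": 0, "ay": 0, "az": 0}
    - {"hand": 30, "x": 0, "y": 0, "z": 0.003, "ax": 0, "ay": 0, "az": 0}
    - {"hand": 30, "x": 0, "y": 0, "z": 0.003, "ax": 0, "ay": 0, "az": 0}

```text
t: 14.78
tool_pos: [0.4816, 0.1217, 0.2834]
orientation: [2.111, 1.676, 0.45]
force: [-5.1, 0.5, 2.0]
opening: 0.0472
gripper_force: 54.9
```

Call:
carry_out:
  targets:
    - {"hand": 60, "x": 0, "y": 0, "z": 0, "ax": 0, "ay": 0, "az": 0}
    - {"hand": 70, "x": 0, "y": 0, "z": 0, "ax": 0, "ay": 0, "az": 0}
    - {"hand": 85, "x": 0, "y": 0, "z": 0, "ax": 0, "ay": 0, "az": 0}
    - {"hand": 85, "x": 0, "y": 0, "z": 0, "ax": 0, "ay": 0, "az": 0}
    - {"hand": 85, "x": 0, "y": 0, "z": -0.02, "ax": 0, "ay": 0, "az": 0}
    - {"hand": 85, "x": 0, "y": 0, "z": -0.06, "ax": 0, "ay": 0, "az": 0}
    - {"hand": 85, "x": 0, "y": 0, "z": -0.1, "ax": 0, "ay": 0, "az": 0}
    - {"hand": 85, "x": 0, "y": 0, "z": -0.1, "ax": 0, "ay": 0, "az": 0}

```text
t: 15.78
tool_pos: [0.433, 0.1335, 0.3736]
orientation: [2.108, 1.673, 0.458]
force: [0.3, -0.2, 0.0]
opening: 0.0794
gripper_force: 0.0
```

```bash
python3 f.py f3; python3 - <<'E'
from h import *
z=np.load("wf.npz"); L=z["L"];im=z["im"]
V=cv2.cvtColor(im,cv2.COLOR_BGR2HSV)[...,2]
m=(V<80)&(L[...,2]>.085)&(L[...,2]<.13)&(abs(L[...,0])<.04)&(abs(L[...,1])<.04); q=L[m]; t=q[q[:,2]>np.percentile(q[:,2],80)-.004]
print("cap",m.sum(),np.percentile(t,[1,50,99],0).round(4)); goal([.5,.1,.4],-ZC,XC)
E
```

```text
red 465 [386. 180.] L min [-0.0082  0.0732  0.1502] max [0.006  0.087  0.1532] W med [0.5554 0.1865 0.1859]
orange 318 [440. 292.] L min [ 0.0314 -0.0275  0.022 ] max [0.0386 0.0253 0.0322] W med [0.6282 0.0884 0.0967]
orange 116 [420. 351.] L min [ 0.0122 -0.0408  0.0411] max [ 0.0265 -0.033   0.0522] W med [0.5983 0.0562 0.1059]
green 299 [360. 438.] L min [-0.0359 -0.1368  0.0172] max [-0.0146 -0.1116  0.0294] W med [ 0.5508 -0.0211  0.0631]
[0.4329441  0.13326885 0.37146136] [ 0.491 -0.112 -0.864]
cap 2511 [[-0.0293 -0.021   0.1051]
 [-0.0075  0.0019  0.1078]
 [ 0.014   0.0229  0.1097]]
shift [-0.0172  0.0773  0.012 ] turn [ 0.004 -0.002 -0.001] F [-0.08 -0.26 -1.03] t 15.82 tcp [0.4329 0.1333 0.3715] q6 [ 0.29 -0.5   2.15 -0.29  1.04  0.61]
```

View pics/f3.png

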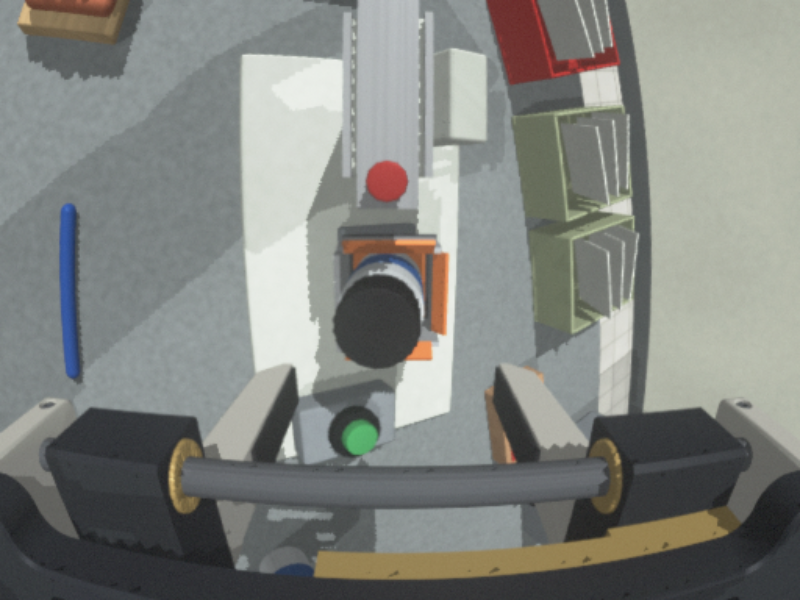

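```bash
python3 - <<'E'
from h import *
z=np.load("wf.npz"); L=z["L"];im=z["im"]
V=cv2.cvtColor(im,cv2.COLOR_BGR2HSV)[...,2]
q=L[(V<80)&(L[...,2]>.1)&(L[...,2]<.12)&(abs(L[...,0])<.04)&(abs(L[...,1])<.04)]
q=q[np.hypot(q[:,0]+.0076,q[:,1]-.001)<.021]
A=np.c_[q[:,:2],np.ones(len(q))]; c,*_=np.linalg.lstsq(A,q[:,2],rcond=None); r=q[:,2]-A@c
print("slopes",c.round(4),"rms",r.std(),len(q))
O=np.array([.612,.091,.055]); goal(O-.0045*XC+ZC*(.263+.006),-ZC,XC)
E
```

```text
slopes [ 0.0462 -0.0022  0.1082] rms 0.0006474186460444266 1803
shift [-0.0009 -0.0038  0.0971] turn [ 0.004 -0.002 -0.001] F [-0.08 -0.26 -1.03] t 15.82 tcp [0.4329 0.1333 0.3715] q6 [ 0.29 -0.5   2.15 -0.29  1.04  0.61]
```

The cap leans 2.6° onto the front wall, although the pan looks down: the cap top measures 108 mm. I'll re-grip gently to square it against the front wall.

Call:
carry_out:
  targets:
    - {"hand": 85, "x": -0.001, "y": -0.004, "z": 0.04, "ax": 0.004, "ay": 0, "az": 0}
    - {"hand": 85, "x": -0.001, "y": -0.004, "z": 0.08, "ax": 0.004, "ay": 0, "az": 0}
    - {"hand": 85, "x": -0.001, "y": -0.004, "z": 0.098, "ax": 0.004, "ay": 0, "az": 0}
    - {"hand": 85, "x": -0.001, "y": -0.004, "z": 0.098, "ax": 0.004, "ay": 0, "az": 0}
    - {"hand": 30, "x": -0.001, "y": -0.004, "z": 0.098, "ax": 0.004, "ay": 0, "az": 0}
    - {"hand": 30, "x": -0.001, "y": -0.004, "z": 0.098, "ax": 0.004, "ay": 0, "az": 0}
    - {"hand": 30, "x": -0.001, "y": -0.004, "z": 0.098, "ax": 0.004, "ay": 0, "az": 0}
    - {"hand": 30, "x": -0.001, "y": -0.004, "z": 0.098, "ax": 0.004, "ay": 0, "az": 0}
  newtons: 25

```text
t: 16.82
tool_pos: [0.477, 0.1218, 0.2834]
orientation: [2.114, 1.678, 0.448]
force: [-0.9, 0.5, 1.5]
opening: 0.0476
gripper_force: 24.9
```

Call:
carry_out:
  targets:
    - {"hand": 30, "x": 0, "y": 0, "z": 0.002, "ax": 0, "ay": 0, "az": 0}
    - {"hand": 30, "x": 0, "y": 0, "z": 0.003, "ax": 0, "ay": 0, "az": 0}
    - {"hand": 30, "x": 0, "y": 0, "z": 0.003, "ax": 0, "ay": 0, "az": 0}

```text
t: 17.2
tool_pos: [0.4792, 0.1217, 0.283]
orientation: [2.113, 1.676, 0.451]
force: [-15.6, 0.5, 19.6]
opening: 0.0474
gripper_force: 25.0
```

Call:
carry_out:
  targets:
    - {"hand": 30, "x": 0, "y": 0, "z": -0.002, "ax": 0, "ay": 0, "az": 0}
    - {"hand": 50, "x": 0, "y": 0, "z": -0.002, "ax": 0, "ay": 0, "az": 0}
    - {"hand": 55, "x": 0, "y": 0, "z": -0.002, "ax": 0, "ay": 0, "az": 0}
    - {"hand": 70, "x": 0, "y": 0, "z": -0.002, "ax": 0, "ay": 0, "az": 0}
    - {"hand": 85, "x": 0, "y": 0, "z": -0.002, "ax": 0, "ay": 0, "az": 0}
    - {"hand": 85, "x": 0, "y": 0, "z": -0.02, "ax": 0, "ay": 0, "az": 0}
    - {"hand": 85, "x": 0, "y": 0, "z": -0.06, "ax": 0, "ay": 0, "az": 0}
    - {"hand": 85, "x": 0, "y": 0, "z": -0.1, "ax": 0, "ay": 0, "az": 0}

```text
t: 18.2
tool_pos: [0.4293, 0.1325, 0.3673]
orientation: [2.115, 1.678, 0.445]
force: [1.3, -0.4, 0.7]
opening: 0.079
gripper_force: 0.0
```

```bash
cat > c.py <<'E'
from h import *
z=np.load("wf.npz"); L=z["L"];im=z["im"]
V=cv2.cvtColor(im,cv2.COLOR_BGR2HSV)[...,2]
q=L[(V<80)&(L[...,2]>.1)&(L[...,2]<.12)&(abs(L[...,0])<.04)&(abs(L[...,1])<.04)]
a=np.percentile(q,[1,50,99],0); print(a.round(4)); ce=(a[0]+a[2])/2
q=q[np.hypot(q[:,0]-ce[0],q[:,1]-ce[1])<.02]
A=np.c_[q[:,:2]-ce[:2],np.ones(len(q))]; c,*_=np.linalg.lstsq(A,q[:,2],rcond=None)
print("slopes",c.round(4),len(q))
E
python3 f.py f4; python3 c.py; python3 - <<'E'
from h import *
O=np.array([.612,.091,.055])
for y in(.2,.115): goal(O-.001*XC+YC*y+ZC*(.134+.167),-ZC,XC)
E
```

```text
red 490 [407. 174.] L min [-0.0083  0.0727  0.1504] max [0.0062 0.0874 0.1532] W med [0.5553 0.1864 0.1858]
orange 73 [432. 241.] L min [0.0041 0.0258 0.0136] max [0.0265 0.0389 0.0526] W med [0.6118 0.1297 0.1066]
orange 399 [454. 289.] L min [ 0.0307 -0.028   0.021 ] max [0.0386 0.0252 0.0323] W med [0.6281 0.0864 0.0959]
orange 78 [437. 349.] L min [ 0.0161 -0.0402  0.0417] max [ 0.027  -0.0333  0.0515] W med [0.5996 0.0555 0.1075]
green 288 [372. 437.] L min [-0.0356 -0.1363  0.017 ] max [-0.0142 -0.1121  0.0295] W med [ 0.5508 -0.0209  0.0631]
[0.42918324 0.13326725 0.37296306] [ 0.489 -0.111 -0.865]
[[-0.0273 -0.021   0.1017]
 [-0.0052  0.0023  0.1069]
 [ 0.0166  0.0234  0.1084]]
slopes [-0.0013 -0.0053  0.107 ] 1694
shift [0.2    0.002  0.0686] turn [ 0.001 -0.002 -0.002] F [1.46 2.05 4.52] t 18.25 tcp [0.4292 0.1333 0.373 ] q6 [ 0.29 -0.51  2.16 -0.29  1.05  0.61]
shift [0.115  0.0022 0.0685] turn [ 0.001 -0.002 -0.002] F [1.46 2.05 4.52] t 18.25 tcp [0.4292 0.1333 0.373 ] q6 [ 0.29 -0.51  2.16 -0.29  1.05  0.61]
```

The canister is now square and home: the cap is flat and its top is at 107 mm. Next I'll grip the knob.

Call:
carry_out:
  targets:
    - {"hand": 50, "x": 0.03, "y": 0.002, "z": -0.01, "ax": 0, "ay": 0, "az": 0}
    - {"hand": 50, "x": 0.06, "y": 0.002, "z": -0.01, "ax": 0, "ay": 0, "az": 0}
    - {"hand": 50, "x": 0.08, "y": 0.002, "z": 0, "ax": 0, "ay": 0, "az": 0}
    - {"hand": 50, "x": 0.08, "y": 0.002, "z": 0.03, "ax": 0, "ay": 0, "az": 0}
    - {"hand": 50, "x": 0.08, "y": 0.002, "z": 0.059, "ax": 0, "ay": 0, "az": 0}
    - {"hand": 50, "x": 0.08, "y": 0.002, "z": 0.059, "ax": 0, "ay": 0, "az": 0}

```text
t: 19.0
tool_pos: [0.4795, 0.2029, 0.3159]
orientation: [2.113, 1.677, 0.447]
force: [4.4, -1.7, 0.7]
opening: 0.0464
gripper_force: 2.1
```

Call:
carry_out:
  targets:
    - {"hand": 5, "x": 0, "y": 0, "z": 0, "ax": 0, "ay": 0, "az": 0}
    - {"hand": 5, "x": 0, "y": 0, "z": 0, "ax": 0, "ay": 0, "az": 0}
    - {"hand": 5, "x": 0, "y": 0, "z": 0, "ax": 0, "ay": 0, "az": 0}
    - {"hand": 5, "x": 0, "y": 0, "z": 0, "ax": 0, "ay": 0, "az": 0}
  newtons: 15

```text
t: 19.5
tool_pos: [0.4793, 0.2037, 0.3186]
orientation: [2.112, 1.677, 0.451]
force: [3.2, 0.3, 7.2]
opening: 0.0173
gripper_force: 15.1
```

```bash
python3 - <<'E'
from h import *
s=read_state(); print((s["tool_pos"]-[.612,.091,.055])@np.stack([XC,YC,ZC],1),s["force"],s["opening"])
E
```

```text
[-0.00216237  0.07975533  0.30561181] [3.24347033 0.34964124 7.1929809 ] 0.017307036542891834
```

Call:
carry_out:
  targets:
    - {"hand": 5, "x": 0, "y": 0, "z": -0.002, "ax": 0, "ay": 0, "az": 0}
    - {"hand": 5, "x": -0.01, "y": 0, "z": -0.002, "ax": 0, "ay": 0, "az": 0}
    - {"hand": 5, "x": -0.02, "y": 0, "z": -0.002, "ax": 0, "ay": 0, "az": 0}
    - {"hand": 5, "x": -0.03, "y": 0, "z": -0.002, "ax": 0, "ay": 0, "az": 0}
    - {"hand": 5, "x": -0.04, "y": 0, "z": -0.002, "ax": 0, "ay": 0, "az": 0}
    - {"hand": 5, "x": -0.05, "y": 0, "z": -0.002, "ax": 0, "ay": 0, "az": 0}
    - {"hand": 5, "x": -0.06, "y": 0, "z": -0.002, "ax": 0, "ay": 0, "az": 0}
    - {"hand": 5, "x": -0.07, "y": 0, "z": -0.002, "ax": 0, "ay": 0, "az": 0}

```text
t: 20.5
tool_pos: [0.4625, 0.135, 0.3193]
orientation: [2.112, 1.676, 0.451]
force: [15.0, -1.9, -5.6]
opening: 0.0179
gripper_force: 15.0
```

Call:
carry_out:
  targets:
    - {"hand": 5, "x": -0.005, "y": 0, "z": 0, "ax": 0, "ay": 0, "az": 0}
    - {"hand": 5, "x": -0.008, "y": 0, "z": 0, "ax": 0, "ay": 0, "az": 0}
    - {"hand": 5, "x": -0.008, "y": 0, "z": 0, "ax": 0, "ay": 0, "az": 0}

```text
t: 20.88
tool_pos: [0.4608, 0.1283, 0.3195]
orientation: [2.112, 1.677, 0.454]
force: [16.3, 3.7, -5.9]
opening: 0.0177
gripper_force: 15.0
```

Call:
carry_out:
  targets:
    - {"hand": 5, "x": -0.002, "y": 0, "z": 0, "ax": 0, "ay": 0, "az": 0}
    - {"hand": 5, "x": -0.004, "y": 0, "z": 0, "ax": 0, "ay": 0, "az": 0}
    - {"hand": 5, "x": -0.004, "y": 0, "z": 0, "ax": 0, "ay": 0, "az": 0}

```text
t: 21.25
tool_pos: [0.4599, 0.1255, 0.3199]
orientation: [2.113, 1.678, 0.457]
force: [13.8, 11.9, -4.0]
opening: 0.018
gripper_force: 15.0
```

```bash
python3 - <<'E'
from h import *
s=read_state(); B=np.stack([XC,YC,ZC],1); print((s["tool_pos"]-[.612,.091,.055])@B,s["force"]@B,s["opening"])
E
```

```text
[-0.00262084 -0.00079223  0.30738811] [ 7.3267689  14.73759123 -8.82947796] 0.017950924198180895
```

Call:
carry_out:
  targets:
    - {"hand": 5, "x": -0.002, "y": 0, "z": 0, "ax": 0, "ay": 0, "az": 0}
    - {"hand": 5, "x": -0.002, "y": 0, "z": 0, "ax": 0, "ay": 0, "az": 0}
    - {"hand": 5, "x": -0.002, "y": 0, "z": 0, "ax": 0, "ay": 0, "az": 0}

```text
t: 21.62
tool_pos: [0.4594, 0.1238, 0.32]
orientation: [2.113, 1.679, 0.458]
force: [11.8, 14.1, -3.0]
opening: 0.0178
gripper_force: 15.0
```

```bash
python3 - <<'E'
from h import *
s=read_state(); B=np.stack([XC,YC,ZC],1); print((s["tool_pos"]-[.612,.091,.055])@B,s["force"]@B,s["opening"])
E
```

```text
[-0.0026345  -0.00250231  0.30754056] [ 5.73769527 16.40175848 -6.7218315 ] 0.017845202619832426
```

Call:
carry_out:
  targets:
    - {"hand": 50, "x": 0.001, "y": 0, "z": 0, "ax": 0, "ay": 0, "az": 0}
    - {"hand": 50, "x": 0.001, "y": 0, "z": 0, "ax": 0, "ay": 0, "az": 0}
    - {"hand": 50, "x": 0.001, "y": 0, "z": -0.03, "ax": 0, "ay": 0, "az": 0}
    - {"hand": 50, "x": 0, "y": 0, "z": -0.07, "ax": 0, "ay": 0, "az": 0}
    - {"hand": 50, "x": -0.05, "y": 0, "z": -0.07, "ax": 0, "ay": 0, "az": 0}
    - {"hand": 50, "x": -0.05, "y": 0, "z": -0.07, "ax": 0, "ay": 0, "az": 0}

```text
t: 22.38
tool_pos: [0.4125, 0.0792, 0.3794]
orientation: [2.116, 1.674, 0.446]
force: [-0.2, -1.0, 0.4]
opening: 0.0464
gripper_force: 0.0
```

```bash
python3 f.py f5
```

```text
red 456 [399. 219.] L min [-0.0084 -0.0032  0.1503] max [0.006  0.012  0.1534] W med [0.5377 0.1124 0.1858]
orange 65 [449. 237.] L min [ 0.0317 -0.0286  0.0221] max [ 0.0377 -0.0109  0.0321] W med [0.6233 0.0661 0.0969]
orange 165 [425. 264.] L min [ 0.0065 -0.0405  0.0416] max [ 0.0265 -0.0334  0.0522] W med [0.5953 0.057  0.1044]
green 322 [368. 368.] L min [-0.0351 -0.1371  0.0175] max [-0.014  -0.1127  0.0292] W med [ 0.5514 -0.0225  0.063 ]
[0.41281493 0.07995775 0.37915174] [ 0.484 -0.114 -0.868]
```

View pics/f5.png

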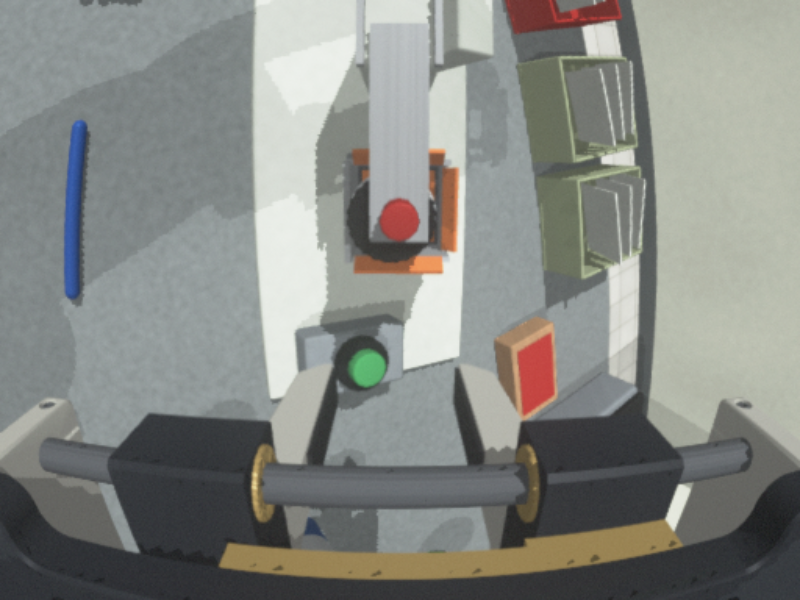

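The knob top is at (399,219), having moved about 75.6 mm. To confirm the gate is at its stop, I'll push the knob from behind with closed fingers.

```bash
python3 - <<'E'
from h import *
O=np.array([.612,.091,.055])
for y in(.034,.024): goal(O-.001*XC+YC*y+ZC*.314,-ZC,XC)
E
```

```text
shift [0.0899 0.0027 0.0623] turn [-0.003  0.002 -0.004] F [ 0.27  0.13 -0.92] t 22.43 tcp [0.4128 0.08   0.3792] q6 [ 0.15 -0.64  2.22 -0.21  1.08  0.44]
shift [0.0799 0.0027 0.0624] turn [-0.003  0.002 -0.004] F [ 0.27  0.13 -0.92] t 22.43 tcp [0.4128 0.08   0.3792] q6 [ 0.15 -0.64  2.22 -0.21  1.08  0.44]
```

Call:
carry_out:
  targets:
    - {"hand": 0, "x": 0.04, "y": 0.003, "z": 0, "ax": 0, "ay": 0, "az": 0}
    - {"hand": 0, "x": 0.09, "y": 0.003, "z": 0, "ax": 0, "ay": 0, "az": 0}
    - {"hand": 0, "x": 0.09, "y": 0.003, "z": 0.01, "ax": 0, "ay": 0, "az": 0}
    - {"hand": 0, "x": 0.09, "y": 0.003, "z": 0.04, "ax": 0, "ay": 0, "az": 0}
    - {"hand": 0, "x": 0.09, "y": 0.003, "z": 0.06, "ax": 0, "ay": 0, "az": 0}
    - {"hand": 0, "x": 0.09, "y": 0.003, "z": 0.06, "ax": 0, "ay": 0, "az": 0}
    - {"hand": 0, "x": 0.085, "y": 0.003, "z": 0.06, "ax": 0, "ay": 0, "az": 0}
    - {"hand": 0, "x": 0.08, "y": 0.003, "z": 0.06, "ax": 0, "ay": 0, "az": 0}

```text
t: 23.42
tool_pos: [0.4629, 0.1514, 0.3297]
orientation: [2.114, 1.678, 0.448]
force: [-0.8, -0.4, 0.7]
opening: 0.0005
gripper_force: 0.0
```

Call:
carry_out:
  targets:
    - {"hand": 0, "x": -0.003, "y": 0, "z": 0, "ax": 0, "ay": 0, "az": 0}
    - {"hand": 0, "x": -0.003, "y": 0, "z": 0, "ax": 0, "ay": 0, "az": 0}

```text
t: 23.68
tool_pos: [0.4622, 0.1484, 0.3292]
orientation: [2.114, 1.677, 0.448]
force: [-0.4, -0.6, 0.6]
opening: 0.0006
gripper_force: 0.0
```

```bash
cat > l.py <<'E'
from h import *
s=read_state(); B=np.stack([XC,YC,ZC],1); print((s["tool_pos"]-[.612,.091,.055])@B,s["force"]@B,s["opening"],s["t"])
E
python3 l.py
```

```text
[-0.00053444  0.0220691   0.31690272] [ 0.04411836 -0.66402975  0.61088449] 0.0005896633275465806 23.675
```

Call:
carry_out:
  targets:
    - {"hand": 0, "x": -0.002, "y": 0, "z": 0, "ax": 0, "ay": 0, "az": 0}
    - {"hand": 0, "x": -0.003, "y": 0, "z": 0, "ax": 0, "ay": 0, "az": 0}
    - {"hand": 0, "x": -0.003, "y": 0, "z": 0, "ax": 0, "ay": 0, "az": 0}

```text
t: 24.05
tool_pos: [0.4617, 0.1469, 0.3291]
orientation: [2.114, 1.679, 0.451]
force: [2.2, 8.9, -2.7]
opening: 0.0005
gripper_force: 4.2
```

```bash
python3 l.py
```

```text
[-0.00065904  0.02043882  0.31690182] [-1.29246886  9.16263332 -2.41222038] 0.0005122039433762507 24.05
```

Call:
carry_out:
  targets:
    - {"hand": 0, "x": -0.002, "y": 0, "z": 0, "ax": 0, "ay": 0, "az": 0}
    - {"hand": 0, "x": -0.002, "y": 0, "z": 0, "ax": 0, "ay": 0, "az": 0}
    - {"hand": 0, "x": -0.002, "y": 0, "z": 0, "ax": 0, "ay": 0, "az": 0}

```text
t: 24.42
tool_pos: [0.4614, 0.146, 0.3292]
orientation: [2.114, 1.681, 0.455]
force: [6.7, 17.0, -4.7]
opening: 0.0004
gripper_force: 8.6
```

```bash
python3 l.py
```

```text
[-0.00076527  0.01955292  0.31700137] [-0.05434468 18.10017339 -5.35775445] 0.000382710721412495 24.425
```

Call:
carry_out:
  targets:
    - {"hand": 0, "x": -0.0015, "y": 0, "z": 0, "ax": 0, "ay": 0, "az": 0}
    - {"hand": 0, "x": -0.0015, "y": 0, "z": 0, "ax": 0, "ay": 0, "az": 0}

```text
t: 24.68
tool_pos: [0.4611, 0.1454, 0.3292]
orientation: [2.115, 1.682, 0.459]
force: [9.9, 23.1, -7.7]
opening: 0.0009
gripper_force: 12.1
```

Call:
carry_out:
  targets:
    - {"hand": 0, "x": 0.006, "y": 0, "z": 0, "ax": 0, "ay": 0, "az": 0}
    - {"hand": 0, "x": 0.01, "y": 0, "z": -0.02, "ax": 0, "ay": 0, "az": 0}
    - {"hand": 0, "x": 0.01, "y": 0, "z": -0.06, "ax": 0, "ay": 0, "az": 0}
    - {"hand": 0, "x": -0.04, "y": 0, "z": -0.07, "ax": 0, "ay": 0, "az": 0}
    - {"hand": 0, "x": -0.07, "y": 0, "z": -0.07, "ax": 0, "ay": 0, "az": 0}
    - {"hand": 0, "x": -0.07, "y": 0, "z": -0.07, "ax": 0, "ay": 0, "az": 0}

```text
t: 25.42
tool_pos: [0.4106, 0.0807, 0.3898]
orientation: [2.116, 1.674, 0.447]
force: [0.6, -0.1, 0.2]
opening: 0.0006
gripper_force: 0.0
```

```bash
python3 f.py f6; python3 - <<'E'
from h import *
z=np.load("wf.npz"); P=z["P"];L=z["L"];hsv=cv2.cvtColor(z["im"],cv2.COLOR_BGR2HSV);H,S,V=cv2.split(hsv)
m=(H>50)&(H<80)&(S>120)&(P[...,2]>.05)&(P[...,0]<.6)&(P[...,1]>-.08); q=P[m]; t=q[q[:,2]>np.percentile(q[:,2],50)-.002]
print("btn",((np.percentile(t,1,0)+np.percentile(t,99,0))/2).round(4),np.median(t[:,2]),t.min(0),t.max(0))
# gate plate extents
m=(S<60)&(abs(L[...,2]-.118)<.003)&(abs(L[...,0])<.02)&(abs(L[...,1])<.2); print("gate",np.percentile(L[m],[1,99],0).round(4))
goal([.551,-.023,.35],[0,0,-1],XH)
E
```

```text
red 416 [392. 220.] L min [-0.0082 -0.0034  0.1495] max [0.0055 0.0119 0.1534] W med [0.5379 0.1126 0.1859]
orange 43 [448. 198.] L min [ 0.0371 -0.0065  0.0292] max [0.0385 0.0255 0.0323] W med [0.6305 0.093  0.1008]
orange 116 [442. 233.] L min [ 0.0314 -0.0285  0.0207] max [ 0.0378 -0.0083  0.0321] W med [0.624  0.0693 0.0958]
orange 158 [419. 263.] L min [ 0.0066 -0.0402  0.0417] max [ 0.0264 -0.0332  0.0522] W med [0.5949 0.0569 0.1041]
green 185 [363. 361.] L min [-0.035  -0.1293  0.0179] max [-0.0154 -0.1125  0.0296] W med [ 0.5513 -0.019   0.0629]
[0.4108811  0.0814476  0.38967975] [ 0.485 -0.114 -0.867]
btn [ 0.5516 -0.0183  0.0628] 0.06292724329233784 [ 0.53899884 -0.02687199  0.06093608] [ 0.56437414 -0.01035696  0.06496894]
gate [[-0.0191 -0.0089  0.1161]
 [ 0.0191  0.1156  0.1196]]
shift [-0.0696  0.1193  0.1142] turn [ 0.521  0.    -0.003] F [ 0.1   0.2  -0.38] t 25.48 tcp [0.4109 0.0814 0.3897] q6 [ 0.16 -0.65  2.21 -0.21  1.1   0.44]
```

Call:
carry_out:
  targets:
    - {"hand": 0, "x": -0.03, "y": 0.02, "z": 0.0, "ax": 0.1, "ay": 0, "az": 0}
    - {"hand": 0, "x": -0.07, "y": 0.05, "z": 0.03, "ax": 0.25, "ay": 0, "az": 0}
    - {"hand": 0, "x": -0.07, "y": 0.08, "z": 0.06, "ax": 0.4, "ay": 0, "az": 0}
    - {"hand": 0, "x": -0.07, "y": 0.1, "z": 0.09, "ax": 0.521, "ay": 0, "az": 0}
    - {"hand": 0, "x": -0.07, "y": 0.119, "z": 0.114, "ax": 0.521, "ay": 0, "az": 0}
    - {"hand": 0, "x": -0.07, "y": 0.119, "z": 0.114, "ax": 0.521, "ay": 0, "az": 0}
    - {"hand": 0, "x": -0.07, "y": 0.119, "z": 0.114, "ax": 0.521, "ay": 0, "az": 0}

```text
t: 26.35
tool_pos: [0.5507, -0.0216, 0.3491]
orientation: [-2.459, -1.953, 0.003]
force: [0.3, -0.1, -0.5]
opening: 0.0007
gripper_force: 0.0
```

```bash
python3 - <<'E'
from h import *
goal([.551,-.022,.249],[0,0,-1],XH)
E
```

```text
shift [-0.0003  0.0006  0.1001] turn [-0.002  0.    -0.   ] F [ 0.33 -0.11 -0.5 ] t 26.35 tcp [ 0.5507 -0.0216  0.3491] q6 [-0.13  0.03  1.69 -0.    1.42  0.1 ]
```

Call:
carry_out:
  targets:
    - {"hand": 0, "x": 0, "y": 0, "z": 0.04, "ax": 0, "ay": 0, "az": 0}
    - {"hand": 0, "x": 0, "y": 0, "z": 0.08, "ax": 0, "ay": 0, "az": 0}
    - {"hand": 0, "x": 0, "y": 0, "z": 0.095, "ax": 0, "ay": 0, "az": 0}
    - {"hand": 0, "x": 0, "y": 0, "z": 0.1, "ax": 0, "ay": 0, "az": 0}
    - {"hand": 0, "x": 0, "y": 0, "z": 0.103, "ax": 0, "ay": 0, "az": 0}
    - {"hand": 0, "x": 0, "y": 0, "z": 0.106, "ax": 0, "ay": 0, "az": 0}
    - {"hand": 0, "x": 0, "y": 0, "z": 0.106, "ax": 0, "ay": 0, "az": 0}

```text
t: 27.22
tool_pos: [0.5514, -0.0224, 0.2448]
orientation: [2.46, 1.953, 0.002]
force: [-0.2, 1.7, 5.0]
opening: 0.0008
gripper_force: 2.3
```

Call:
carry_out:
  targets:
    - {"hand": 0, "x": 0, "y": 0, "z": 0.002, "ax": 0, "ay": 0, "az": 0}
    - {"hand": 0, "x": 0, "y": 0, "z": 0.002, "ax": 0, "ay": 0, "az": 0}

```text
t: 27.48
tool_pos: [0.5515, -0.0223, 0.2441]
orientation: [2.46, 1.953, 0.002]
force: [-6.6, 1.6, 17.1]
opening: 0.0005
gripper_force: 8.9
```

The force jumped to 17 N with almost no further travel, so the button is fully down. I'll retreat and check the scene.

Call:
carry_out:
  targets:
    - {"hand": 0, "x": 0, "y": 0, "z": -0.02, "ax": 0, "ay": 0, "az": 0}
    - {"hand": 0, "x": 0, "y": 0, "z": -0.07, "ax": 0, "ay": 0, "az": 0}
    - {"hand": 0, "x": 0, "y": 0, "z": -0.12, "ax": 0, "ay": 0, "az": 0}
    - {"hand": 0, "x": -0.05, "y": -0.04, "z": -0.16, "ax": 0, "ay": 0, "az": 0}
    - {"hand": 0, "x": -0.1, "y": -0.08, "z": -0.16, "ax": 0, "ay": 0, "az": 0}
    - {"hand": 0, "x": -0.1, "y": -0.12, "z": -0.16, "ax": 0, "ay": 0, "az": 0}
    - {"hand": 0, "x": -0.1, "y": -0.12, "z": -0.16, "ax": 0, "ay": 0, "az": 0}

```text
t: 28.35
tool_pos: [0.409, -0.0929, 0.4018]
orientation: [2.462, 1.95, -0.001]
force: [0.5, 0.3, 1.2]
opening: 0.0005
gripper_force: 0.0
```

```bash
python3 - <<'E'
from h import *
p,im,d=grab("side"); cv2.imwrite("pics/end.png",cv2.resize(im,(800,600)))
print(read_state()["force"],read_state()["t"])
E
```

```text
[ 0.24478886 -0.56213441 -0.38512835] 28.4
```

View pics/end.png

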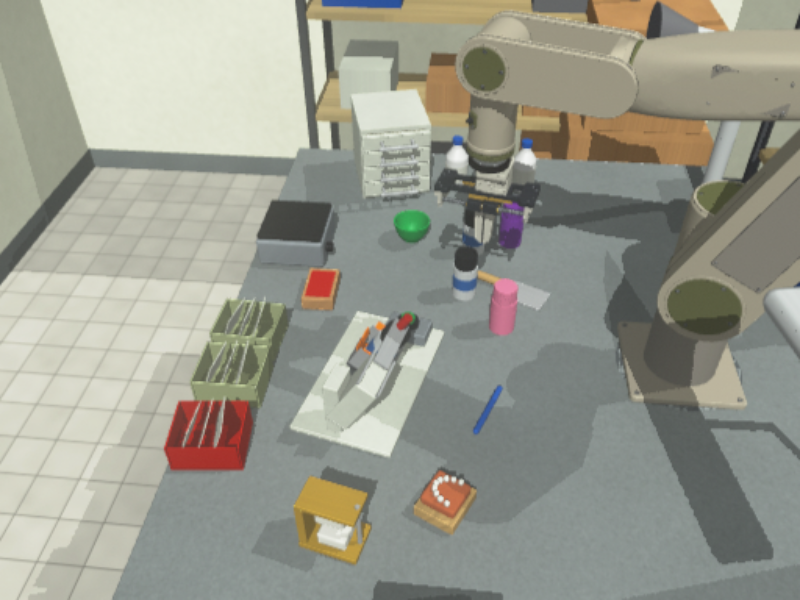

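The gate covers the seated cap at (405,322). The empty canisters stand in place at (465,275) and, behind the gripper, (473,230), and nothing else has moved. I'll hand the job in.

```bash
python3 -c "
from plant import robot; print(robot.close_job())"
```

```text
the job is handed in; nothing more can be done
None
```

I seated the heavy canister in the cradle with the pan down, shut the gate to its stop, pressed the green button all the way and put both empty canisters back; the job was handed in at about 28 s, and no verdict came back.

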